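# Empty the flower-centre tray into the stock box

### The job

Tip all five domed flower centres off the steel tray's lip into the open green stock box. Then set the empty tray back down flat on the bench and shut the box's lid. Leave the tools, the wire spool and the finished flowers around them where they lie.

Things in the scene. Friction and masses are not known exactly. Their poses are not given: they have to be found in the camera images.
- tray: Loose bare sheet-steel pouring tray, 3 mm floor, 206 long (own x: closed back wall at -100, open lip at +106) x 113 wide. Origin under its floor, mid-width; z up. Walls 28 high, sides dropping to 13 at the front; no front wall, its last 26 mm bend up 7 degrees as lip. Bridge handle across the top. 0.36 to 0.56 kg empty. The buttons slide off only once tilted somewhere between 25 and 45 degrees
- tray_bar (a point): Centre of the tray's bridge handle: a stiff dark square tube along the tray's y, 12 thick (tray x), 16 high, 113 clear between its uprights, centred 82 above the tray's underside and 5 behind its origin, close above the centre of mass. Axes as the tray's
- tray_lip (a point): Middle of the tray's pouring lip edge, 106 ahead (+x) of the tray's origin and 6 above its underside. Axes as the tray's
- stockbox: Open-topped green painted sheet-steel stock box, heavy, does not move, 170 (own x) x 190 (own y) x 90 high, walls 4; hinged lid along its +x rim. Origin under the centre of its bottom
- stockbox_in (a point): Centre of the stock box's inner floor
- lid (a joint): Angle of the stock box's green lid: 0 shut, about 1.35 to 1.65 at the start (standing up open), at most 1.9; open, its upper edge stands about 260 above the bench. A stiff hinge: it stays wherever it is left
- lid_hinge (a point): Middle of the lid's hinge line, along the stock box's y, on its +x rim, 90 above the box's bottom; its axes turn with the lid. The lid reaches 170 from the hinge along its own -x and is 190 wide, 6 thick (own z 0 to 6, +z on the outside, which faces away from the robot while open). It takes about 3 to 6 N at the free edge to swing; at the last it must be pressed down flat
- lid_handle (a point): Tip of the small black knob on the lid's outside, 140 from the hinge and 41 from the lid's inner face, about 25 across
- scrap: Yellow plastic scrap bucket, round with two side handles, 160 across, 120 high, with sheet offcuts in it, does not move; not for the flower centres. Origin at the centre of its underside
- hammer: Hammer, 260 long, lies loose on the bench; to be left where it is. Origin at its underside near mid-length
- pliers: Red-handled pliers, 155 long, 12 high, lies loose on the bench; to be left where it is. Origin at its underside, at the joint
- poppy_a: Steel poppy, head 90 across and 24 high, 160 stem along its own +x; lies loose on the bench; to be left where it is. Origin at its underside, mid-head
- poppy_b: Steel poppy like the other; lies loose on the bench; to be left where it is. Origin at its underside, mid-head
- spool: Black spool of copper wire standing upright, 76 across, 50 high; to be left where it is. Origin at its underside
- button0: Brass-coloured domed steel flower centre (button), 28 across, 16 high, flat underneath, 40 g, loose on the tray at the start. Origin at the centre of its flat underside
- button1: Copper-coloured domed steel flower centre (button), 28 across, 16 high, flat underneath, 40 g, loose on the tray at the start. Origin at the centre of its flat underside
- button2: Brass-coloured domed steel flower centre (button), 28 across, 16 high, flat underneath, 40 g, loose on the tray at the start. Origin at the centre of its flat underside
- button3: Copper-coloured domed steel flower centre (button), 28 across, 16 high, flat underneath, 40 g, loose on the tray at the start. Origin at the centre of its flat underside
- button4: Brass-coloured domed steel flower centre (button), 28 across, 16 high, flat underneath, 40 g, loose on the tray at the start. Origin at the centre of its flat underside

How it is judged:
By the outcome, as a careful person would: the job done as asked, in the order asked, and still so for the second after the job is handed in, with the robot touching nothing.
It also fails if it takes over 72 s, if anything falls off the work surface, if the arm or the gripper's body presses on something with over 40 N, if the wrist force passes 120 N, or if a joint passes its speed limit or range.

### The arm

A 6-joint arm with a two-finger parallel gripper is mounted at the origin on the work surface. World frame = base frame: x ahead of the robot, y to its left, z up, the work surface at z = 0. Lengths are in m, angles in rad, forces in N, time in s.
With the tool pointing down it reaches from about 0.35 to 0.925 m from the base axis. Payload 6.4 kg.
Tool frame: the origin (TCP) lies midway between the tips of the shut fingers; the grasp point (between the pads) lies 19 mm behind it (env.hold_point_z is the distance from the TCP to the grasp point, in m); z points along the fingers, y is the line along which they close (so a half turn about z gives the same grasp; the last joint's range is limited). The gripper opens to 85 mm and grips with 20 to 120 N. Pads are 22 mm wide; open, the fingers measure 114 mm over their backs; the gripper's body (76 mm by 85 mm) begins 54 mm behind the grasp point. The pads swing forward as they close: fully open they stand 13 mm farther back than shut.
Start: joints at [-1.502, 0.245, 1.558, -0, 1.339, -0.174], TCP at [0.156, -0.631, 0.231] pointing down, gripper open.
Joint ranges: [-3.13, 3.13], [-1.02, 2.26], [0.13, 2.54], [-0.95, 4.09], [0.21, 2.88], [-2.74, 2.74]. Speed limits (rad/s): [2.57, 2.57, 3.14, 3.14, 3.14, 3.14].

### API

Orientations are given as [roll, pitch, yaw] about the fixed x, y, z axes, in that order (R = Rz(yaw) Ry(pitch) Rx(roll)).
In Python, from bench import env gives the robot as it stands. The module is installed in compiled form; this text tells all that it offers.
- The arm moves only by the shell command python3 -m jog 'ROWS' [FORCE]. ROWS is JSON, a list of rows, each a list of 7 numbers: the shift along the world's x, y, z each as a share of 400 mm, from -1 to 1, then the turn, a rotation vector about the world's x, y, z each as a share of pi/2 rad, from -1 to 1, then the opening, from 0 (shut) to 1 (fully open). In form: [[x, y, z, rx, ry, rz, jaw], ...]. A call has 1 to 20 rows; each row shifts and turns the commanded pose from where the row before left it; what a row does not reach is not made up. A row lasts 1/8 s, in which the tool goes at most 62.5 mm and 10.7 degrees, less where a joint would pass 70% of its speed; a pose out of reach is approached as far as the arm can. A call with a number of a shift or a turn outside -1 to 1 is refused whole. A call with a gripper value outside its range is refused whole. The fingers move at their own pace and stop on an object; FORCE is the grip in N (left out, the last holds). Time passes only in rows, so rows that do not move let the fingers close. It gives the time, the measured TCP pose, the force, the opening and the grip force at its end, in the units of the state.
- env.sense(): the state, without advancing time (a new reading comes with each control period).
- env.camera(name): name is "scene" or "top"; returns a dict with "pixels" (384x512x3 uint8, blue, green, red), "fx", "fy", "cx", "cy" (pixels), "cam_to_world" (4x4, takes a point from camera to world coordinates). Camera axes: x right, y up, looking along -z (the intrinsics and any distortion apply to the point x, -y, -z); pixel columns grow to the right and rows downward; lengths in m; the calibration is good to about 2 mm. A picture is of the moment at which its call begins. There is no depth.
- env.job_done(): hands the job in; it is judged then, once.
Trained networks look in the newest picture that a camera, given by its name, has taken for a name from the list of things; names that differ only in an ending like _2 or _b are one class to them, and where a whole thing is asked for, a point or a joint stands for the part that bears it (a point fixed in the world has none). Each returns a list of dicts, best first, with "score" (0 to 1); they miss things now and then, are a little off and sometimes report something else, mostly with a low value. They report only what shows in the picture. A call takes as long as a camera call.
- env.trace(camera, name): "pixels" (384x512 bool, what is visible of it) and "extent" ([centre column, centre row, width, height] in pixels, round what is visible of it).
The state is a dict: "time_s": time; "qpos": joint angles; "dq": joint speeds; "tau": joint torques, N m; "ee_pos": TCP position; "eef_rot": TCP orientation; "contact_force": force on the tool from outside, world axes, zero at the start; "wrist_torque": the same for the moment, N m; "opening": opening from 0.0 (shut) to 1.0 (fully open); "grasp_force": force on a finger pad.
Only numpy, scipy, OpenCV 4.12 (cv2) and the standard library are available. Lean on these libraries where they do the work, as an engineer would, in place of code of your own. Each camera call takes 0.05 s, during which the arm holds its last target. There are 200 camera calls.

## Working session

There is one attempt and no reset: what is moved stays moved. The work goes in short steps, Python scripts to look and compute and a shell command to move; the robot and the scene stay as the last step left them, time stands still between calls to the robot, and variables do not carry over. Pictures are saved under pics/ and viewed, at most 10 in all, crops included, and the job is handed in when it is done.

```bash
mkdir -p pics; cat > h.py <<'E'
import numpy as np, cv2
from bench import env
def snap(n,f=None):
    c=env.camera(n)
    if f: cv2.imwrite('pics/'+f,c["pixels"])
    return c
def ray(c,u,v):
    M=np.array(c["cam_to_world"]); d=M[:3,:3]@np.array([(u-c["cx"])/c["fx"],-(v-c["cy"])/c["fy"],-1]); return M[:3,3],d
def atz(c,u,v,z):
    o,d=ray(c,u,v); return o+d*(z-o[2])/d[2]
def proj(c,p):
    M=np.array(c["cam_to_world"]); q=M[:3,:3].T@(np.array(p)-M[:3,3]); return np.array([c["cx"]+c["fx"]*q[0]/-q[2],c["cy"]-c["fy"]*q[1]/-q[2]])
E
python3 - <<'E'
from h import *
for n in("scene","top"):
    c=snap(n,n+"0.png"); print(n,np.round(c["cam_to_world"],3).tolist(),c["fx"],c["cx"],c["cy"],[k for k in c])
    for t in["tray","tray_bar","stockbox","lid_hinge","lid_handle","scrap","hammer","pliers","poppy_a","spool","button0","button1"]:
        print(t,[(round(r["score"],2),np.round(r["extent"]).tolist()) for r in env.trace(n,t)][:5])
s=env.sense();print(s)
E
```

```text
scene [[0.836, -0.361, 0.413, 1.063], [0.548, 0.546, -0.633, -0.767], [0.003, 0.756, 0.654, 0.887], [0.0, 0.0, 0.0, 1.0]] 424.09373324151335 259.3738808900622 190.22970194379903 ['pixels', 'fx', 'fy', 'cx', 'cy', 'cam_to_world']
tray [(0.58, [282.0, 148.0, 66.0, 47.0])]
tray_bar [(0.63, [281.0, 151.0, 62.0, 45.0])]
stockbox [(0.75, [250.0, 193.0, 90.0, 111.0])]
lid_hinge [(0.59, [277.0, 183.0, 41.0, 87.0]), (0.59, [281.0, 151.0, 59.0, 46.0])]
lid_handle [(0.61, [276.0, 181.0, 40.0, 85.0]), (0.54, [282.0, 148.0, 62.0, 41.0])]
scrap [(0.6, [165.0, 254.0, 91.0, 75.0])]
hammer [(0.71, [296.0, 272.0, 63.0, 82.0])]
pliers [(0.85, [343.0, 164.0, 37.0, 14.0])]
poppy_a [(0.97, [230.0, 326.0, 33.0, 85.0]), (0.81, [349.0, 190.0, 50.0, 19.0])]
spool [(0.73, [324.0, 221.0, 25.0, 33.0]), (0.56, [295.0, 272.0, 63.0, 81.0])]
button0 []
button1 []
top [[-0.025, 0.995, -0.101, 0.454], [-1.0, -0.025, 0.004, -0.015], [0.001, 0.101, 0.995, 1.206], [0.0, 0.0, 0.0, 1.0]] 427.9006982158036 260.1758389079432 190.73778503261326 ['pixels', 'fx', 'fy', 'cx', 'cy', 'cam_to_world']
tray [(0.76, [146.0, 237.0, 52.
[... 977 characters left out ...]
126.0, 167.0, 47.0, 43.0])]
{'time_s': 1.3, 'qpos': array([-1.50210538e+00,  2.45085288e-01,  1.55778828e+00, -5.13560912e-06,
        1.33872356e+00, -1.74121307e-01]), 'dq': array([ 0.00041134, -0.00202722, -0.00048765, -0.00011504,  0.00052493,
       -0.00026361]), 'tau': array([ 1.86003176e-04, -4.29503202e+01, -3.26423514e+01, -8.41166684e-05,
        3.44576192e-04, -8.87477825e-06]), 'ee_pos': array([ 0.15627344, -0.63094548,  0.23130598]), 'eef_rot': array([-3.14158738e+00,  4.14638229e-06,  2.42813434e-01]), 'contact_force': array([-0.80984078,  0.11512789, -0.8431345 ]), 'wrist_torque': array([ 0.0144201, -0.0093357,  0.0106916]), 'grasp_force': 0.0, 'opening': 1.0016532567177825}
```

```bash
python3 - <<'E'
import cv2
a=cv2.imread('pics/top0.png')[100:290,90:430]; cv2.imwrite('pics/top0c.png',cv2.resize(a,None,fx=2.35,fy=2.35,interpolation=cv2.INTER_CUBIC))
a=cv2.imread('pics/scene0.png')[100:360,110:400]; cv2.imwrite('pics/scene0c.png',cv2.resize(a,None,fx=2.3,fy=2.3,interpolation=cv2.INTER_CUBIC))
E
```

```text
(no output)
```

View pics/top0c.png

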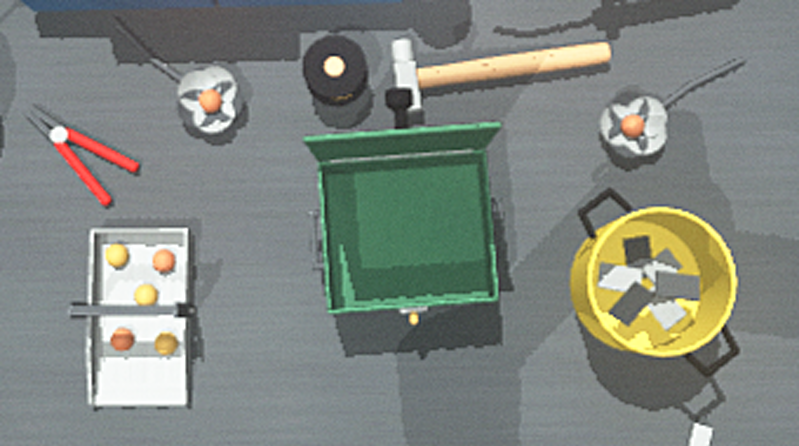

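View pics/scene0c.png

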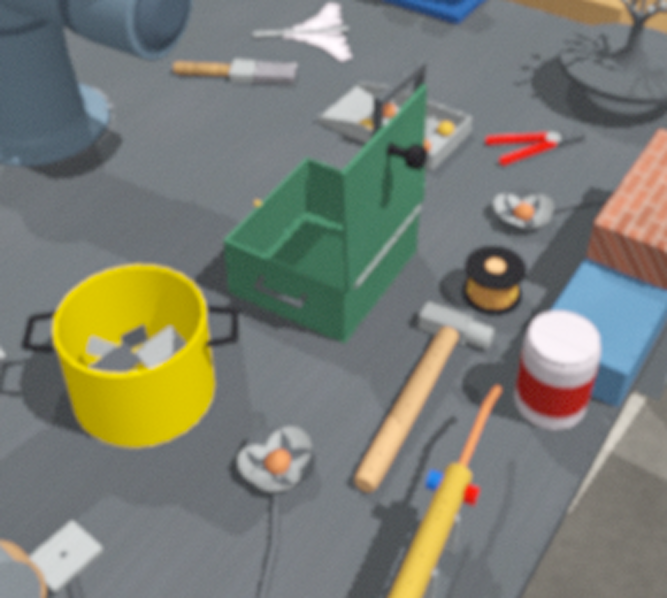

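Top view: the tray is at left with its lip facing the robot (-x). Its bar runs from (70,310) to (193,309) in the crop. The box is in the middle with its lid standing on the far +x side, and the way is clear between tray and box.

```bash
python3 - <<'E'
from h import *
c=snap("top")
f=lambda u,v,z:np.round(atz(c,90+u/2.35,100+v/2.35,z),4)[:2]
print("bar ends",f(70,310,.09),f(193,309,.09))
print("tray back rim",f(90,229,.028),f(188,229,.028),"lip",f(95,406,.006),f(187,405,.006))
print("box rim",f(331,310,.09),f(497,299,.09),"hinge",f(320,163,.09),f(487,151,.09),"lid top",f(307,139,.26),f(500,125,.26))
print("scrap",f(655,280,.12),"spool",f(335,66,.05),"hammer",f(402,45,.03), "knob",f(399,98,.23))
for t in("tray_bar","stockbox"):
    m=env.trace("top",t)[0]["pixels"].astype(np.uint8)
    b=cv2.boxPoints(cv2.minAreaRect(cv2.findNonZero(m))); print(t,b.round(1).tolist())
# bar: dark pixels in region
p=c["pixels"][222:242,112:182].max(2); 
for r in range(226,238): print(r,c["pixels"][r,116:178:3].max(1))
E
```

```text
bar ends [0.4695 0.3485] [0.4671 0.2127]
tray back rim [0.5645 0.3459] [0.5616 0.2308] lip [0.3574 0.3455] [0.3558 0.2374]
box rim [0.4622 0.0604] [ 0.4696 -0.1234] hinge [0.6265 0.0697] [ 0.6354 -0.118 ] lid top [0.6236 0.0688] [ 0.6325 -0.1155]
scrap [ 0.4853 -0.2915] spool [0.7472 0.0531] hammer [ 0.7758 -0.0263] knob [ 0.6677 -0.02  ]
tray_bar [[117.9000015258789, 197.1999969482422], [170.89999389648438, 195.5], [173.1999969482422, 271.20001220703125], [120.19999694824219, 272.79998779296875]]
stockbox [[218.5, 137.89999389648438], [302.6000061035156, 135.89999389648438], [305.0, 235.10000610351562], [220.89999389648438, 237.10000610351562]]
226 [150 136 142 139 255 117 244 249 249 247 246 255 254 236 255 250 250 255
  96 126 123]
227 [142 144 152 151 249 111 243 250 250 249 243 255 254 214 255 251 255 255
  96 136 124]
228 [140 132 103 110 250 133 250 255 255 255 255 255 254 192 255 255 224 226
  83 135 134]
229 [147 138  58  57 181 102 206 220 221 230 228 196 208 150 240 238 185  89
  64 130 147]
230 [141 155 134 138 150 133 147 150 146 156 153 135 146 146 166 158 154  52
  59 105 144]
231 [136 158 148 150 139 147 139 143 142 136 149 147 153 155 142 141 147  61
  85  90 146]
232 [146 172 142 147 144 146 141 142 144 144 151 150 145 145 151 147 180  67
 104  88 149]
233 [146 170 170 164 157 159 148 147 144 149 149 149 146 148 144 142 178  60
  65  95 141]
234 [144 132  70  64 127  98 188 212 210 206 203 207 208 207 255 255 129  43
  59  98 148]
235 [143 132  99 100 163 108 244 254 251 253 252 252 251 252 253 255 231 219
  78  76 147]
236 [143 140 144 140 170 115 244 251 250 251 251 250 249 250 249 251 252 255
  94  81 150]
237 [140 138 145 139 154 110 241 249 250 250 249 248 248 248 248 249 250 255
  99  83 146]
```

```bash
python3 -m jog '[[0,0,0.15,0,0,0,1],[0,0,0.15,0,0,0,1],[0.07,0.1275,0,0,0,0.047,1],[0.07,0.1275,0,0,0,0.047,1],[0.07,0.1275,0,0,0,0.047,1],[0.07,0.1275,0,0,0,0.047,1],[0.07,0.1275,0,0,0,0.047,1],[0.07,0.1275,0,0,0,0.047,1],[0.07,0.1275,0,0,0,0.047,1],[0.07,0.1275,0,0,0,0.047,1],[0.07,0.1275,0,0,0,0.047,1],[0.017,0.1275,0,0,0,0.047,1],[0.017,0.1275,0,0,0,0.047,1],[0.017,0.1275,0,0,0,0.047,1],[0.017,0.1275,0,0,0,0.047,1],[0.017,0.1275,0,0,0,0.047,1],[0.017,0.1275,0,0,0,0.047,1],[0.017,0.1275,0,0,0,0.047,1],[0.017,0.1275,0,0,0,0.047,1],[0.017,0.1275,0,0,0,0.047,1]]' 30
python3 - <<'E'
from h import *
from scipy.spatial.transform import Rotation as R
s=env.sense();print(s["qpos"].round(3))
q=s["qpos"]
m=lambda q:R.from_euler('ZYZYZ',[q[0],q[1]+q[2],q[3],q[4],q[5]+np.pi/2])
print((m(q).inv()*R.from_euler('xyz',s["eef_rot"])).magnitude())
for th in(0,30,45,55):
  for q1 in(-.6,-.4,-.2,0.0):
    T=R.from_euler('x',th,degrees=True)*R.from_euler('xyz',[np.pi,0,np.pi])
    A=R.from_euler('ZY',[q1,1.85]).inv()*T
    e=A.as_euler('ZYZ'); print(th,q1,e[0].round(2),e[1].round(2),(e[2]-np.pi/2).round(2))
E
```

```text
time_s: 3.95
ee_pos: [0.4694, 0.2889, 0.3515]
eef_rot: [3.141, -0.0, 1.574]
contact_force: [0.7, -1.0, 0.5]
opening: 1.003
grasp_force: 0.0
[ 0.346 -0.063  1.67  -0.     1.534  0.342]Traceback (most recent call last):
  File "<stdin>", line 6, in <module>
  File "<stdin>", line 5, in <lambda>
  File "scipy/spatial/transform/_rotation.pyx", line 1413, in scipy.spatial.transform._rotation.Rotation.from_euler
ValueError: Expected axis specification to be a non-empty string of upto 3 characters, got ZYZYZ
```

```bash
python3 - <<'E'
from h import *
from scipy.spatial.transform import Rotation as R
s=env.sense();q=s["qpos"]
m=R.from_euler('ZYZ',[q[0],q[1]+q[2],q[3]])*R.from_euler('YZ',[q[4],q[5]+np.pi/2])
print((m.inv()*R.from_euler('xyz',s["eef_rot"])).magnitude())
for th in(0,30,45,55):
  for q1 in(-.6,-.4,-.2,0.0):
    T=R.from_euler('x',th,degrees=True)*R.from_euler('xyz',[np.pi,0,np.pi])
    A=R.from_euler('ZY',[q1,1.85]).inv()*T
    e=A.as_euler('ZYZ'); print(th,q1,e[0].round(2),e[1].round(2),(e[2]-np.pi/2).round(2))
E
python3 -m jog '[[-0.002,0,-0.12,0,0,0,1],[0,0,-0.12,0,0,0,1],[0,0,-0.12,0,0,0,1],[0,0,-0.12,0,0,0,1],[0,0,-0.12,0,0,0,1],[0,0,-0.08,0,0,0,1],[0,0,-0.041,0,0,0,1],[0,0,0,0,0,0,1]]' 60
```

```text
3.2029726740231934e-16
0 -0.6 0.0 1.29 -2.17
0 -0.4 0.0 1.29 -1.97
0 -0.2 0.0 1.29 -1.77
0 0.0 0.0 1.29 -1.57
30 -0.6 0.43 1.6 -2.22
30 -0.4 0.48 1.52 -2.05
30 -0.2 0.52 1.43 -1.88
30 0.0 0.54 1.33 -1.71
45 -0.6 0.64 1.76 -2.2
45 -0.4 0.71 1.64 -2.05
45 -0.2 0.77 1.51 -1.91
45 0.0 0.81 1.37 -1.77
55 -0.6 0.78 1.86 -2.17
55 -0.4 0.87 1.72 -2.03
55 -0.2 0.93 1.57 -1.91
55 0.0 0.98 1.41 -1.8
time_s: 4.95
ee_pos: [0.4683, 0.2869, 0.0623]
eef_rot: [-3.14, 0.001, 1.572]
contact_force: [0.6, 0.0, -1.0]
opening: 1.003
grasp_force: 0.0
```

```bash
python3 -m jog '[[0,0,0,0,0,0,0],[0,0,0,0,0,0,0],[0,0,0,0,0,0,0],[0,0,0,0,0,0,0],[0,0,0,0,0,0,0],[0,0,0,0,0,0,0]]' 100
python3 - <<'E'
from h import *
snap("scene","g.png"); a=cv2.imread('pics/g.png')[60:260,180:400]; cv2.imwrite('pics/gc.png',cv2.resize(a,None,fx=2.5,fy=2.5))
E
```

```text
time_s: 5.7
ee_pos: [0.4692, 0.2872, 0.0636]
eef_rot: [3.141, -0.0, 1.572]
contact_force: [-0.3, 0.0, 6.3]
opening: 0.118
grasp_force: 98.9
```

View pics/gc.png

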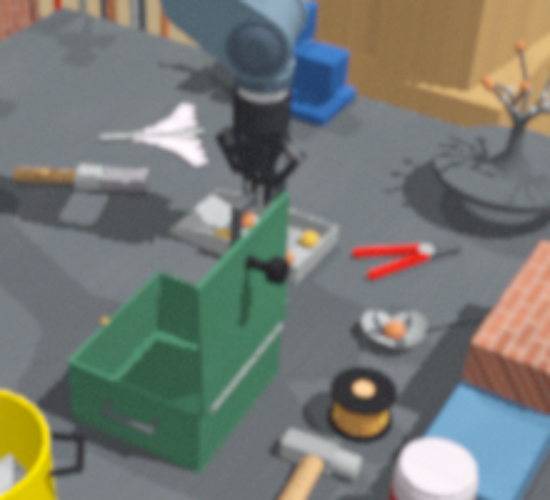

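```bash
python3 -m jog '[[0,0,0.03,0,0,0,0],[0,0,0.06,0,0,0,0],[0,0,0.08,0,0,0,0],[0,0,0.08,0,0,0,0],[0,0,0.06,0,0,0,0],[0,0,0.03,0,0,0.02,0],[0,0,0,0,0,0.06,0],[0,0,0,0,0,0.1,0],[0,0,0,0,0,0.1,0],[0,0,0,0,0,0.1,0],[0,0,0,0,0,0.1,0],[0,0,0,0,0,0.1,0],[0,0,0,0,0,0.1,0],[0,0,0,0,0,0.1,0],[0,0,0,0,0,0.1,0],[0,0,0,0,0,0.1,0],[0,0,0,0,0,0.08,0],[0,0,0,0,0,0.04,0],[0,0,0,0,0,0,0]]'
python3 - <<'E'
from h import *
print(env.sense()["qpos"].round(3))
for n in("top","scene"):
    snap(n,n+"1.png")
a=cv2.imread('pics/top1.png')[120:290,90:320]; b=cv2.imread('pics/scene1.png')[60:230,180:400]
cv2.imwrite('pics/m1.png',cv2.resize(np.hstack([a,b]),None,fx=1.75,fy=1.75))
E
```

```text
time_s: 8.12
ee_pos: [0.4676, 0.2867, 0.1972]
eef_rot: [-3.141, -0.003, -2.984]
contact_force: [-0.7, -0.8, -7.0]
opening: 0.121
grasp_force: 97.8
[ 0.343  0.044  1.846 -0.     1.255 -1.386]
```

View pics/m1.png

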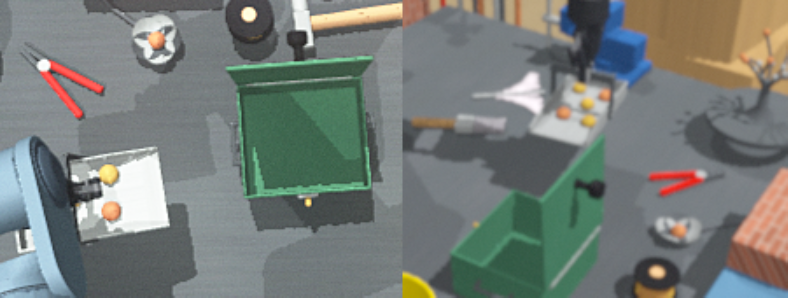

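All five buttons are still on the tray. The yaw overshot by 9 degrees, so I'll correct it during the traverse, then tilt to 20 degrees.

```bash
python3 -m jog '[[0.014,-0.02,-0.005,0,0,-0.01,0],[0.014,-0.035,-0.005,0,0,-0.01,0],[0.014,-0.04,-0.005,0,0,-0.01,0],[0.014,-0.04,-0.005,0,0,-0.01,0],[0.014,-0.04,-0.005,0,0,-0.01,0],[0.014,-0.04,-0.005,0,0,-0.01,0],[0.014,-0.04,-0.005,0,0,-0.01,0],[0.014,-0.04,-0.005,0,0,-0.01,0],[0.014,-0.04,-0.005,0,0,-0.01,0],[0.014,-0.035,-0.005,0,0,-0.01,0],[0.014,-0.02,0,0,0,0,0],[0.014,-0.012,0,0,0,0,0],[0,0,0,0,0,0,0]]'
python3 - <<'E'
from h import *
print(env.sense()["qpos"].round(3))
for n in("top","scene"):
    snap(n,n+"2.png")
a=cv2.imread('pics/top2.png')[120:290,130:350]; b=cv2.imread('pics/scene2.png')[90:260,180:400]
cv2.imwrite('pics/m2.png',cv2.resize(np.hstack([a,b]),None,fx=1.8,fy=1.8))
E
```

```text
time_s: 9.85
ee_pos: [0.5364, 0.1262, 0.1791]
eef_rot: [3.141, 0.0, -3.141]
contact_force: [-0.3, -0.5, -6.9]
opening: 0.12
grasp_force: 97.8
[ 0.025  0.068  1.856  0.     1.217 -1.546]
```

View pics/m2.png

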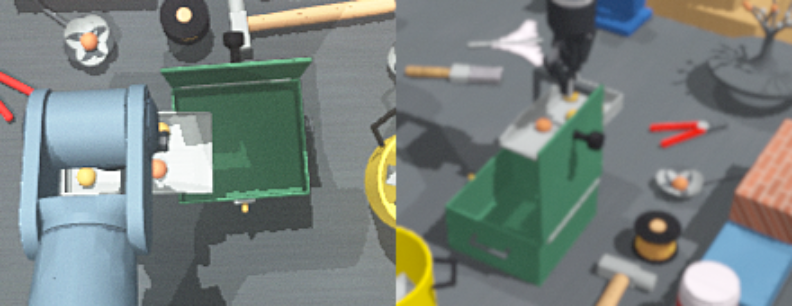

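The level tray overhangs the box wall with its lip inside. Now I'll tilt it about the lip.

```bash
python3 -m jog '[[0.002,-0.011,0.0142,0.037,0,0,0],[0.002,-0.011,0.0142,0.037,0,0,0],[0.002,-0.011,0.0142,0.037,0,0,0],[0.002,-0.011,0.0142,0.037,0,0,0],[0.002,-0.011,0.0142,0.037,0,0,0],[0,-0.011,0.0142,0.037,0,0,0],[0,-0.0113,0.0075,0.0278,0,0,0],[0,-0.0113,0.0075,0.0278,0,0,0],[0,-0.0113,0.0075,0.0278,0,0,0],[0,-0.0113,0.0075,0.0278,0,0,0],[0,-0.0113,0.0075,0.0278,0,0,0],[0,-0.0113,0.0075,0.0278,0,0,0],[0,-0.0113,0.0075,0.0278,0,0,0],[0,-0.0113,0.0075,0.0278,0,0,0],[0,0,0,0,0,0,0],[0,0,0,0,0,0,0]]'
python3 - <<'E'
from h import *
print(env.sense()["qpos"].round(3))
E
python3 -m jog '[[0,-0.01,0.0045,0.0278,0,0,0],[0,-0.01,0.0045,0.0278,0,0,0],[0,-0.01,0.0045,0.0278,0,0,0],[0,-0.011,0.003,0.0278,0,0,0],[0,-0.013,0.0025,0.0278,0,0,0],[0,-0.013,0.0025,0.0278,0,0,0],[0,0,0,0,0,0,0],[0,0,0,0,0,0,0],[0,0,0,0,0,0,0],[0,0,0,0,0,0,0]]'
python3 - <<'E'
from h import *
print(env.sense()["qpos"].round(3))
for n in("top","scene"):
    snap(n,n+"3.png")
a=cv2.imread('pics/top3.png')[120:290,130:350]; b=cv2.imread('pics/scene3.png')[90:260,180:400]
cv2.imwrite('pics/m3.png',cv2.resize(np.hstack([a,b]),None,fx=1.8,fy=1.8))
E
```

```text
time_s: 11.95
ee_pos: [0.5401, 0.0637, 0.2373]
eef_rot: [2.444, 0.001, -3.141]
contact_force: [-0.4, 0.3, -5.7]
opening: 0.124
grasp_force: 98.7
[-0.389  0.065  1.862  0.638  1.532 -2.092]
time_s: 13.2
ee_pos: [0.5399, 0.0372, 0.2458]
eef_rot: [2.182, 0.001, -3.141]
contact_force: [-0.1, -0.5, -5.0]
opening: 0.12
grasp_force: 98.9
[-0.507  0.156  1.843  0.806  1.695 -2.214]
```

View pics/m3.png

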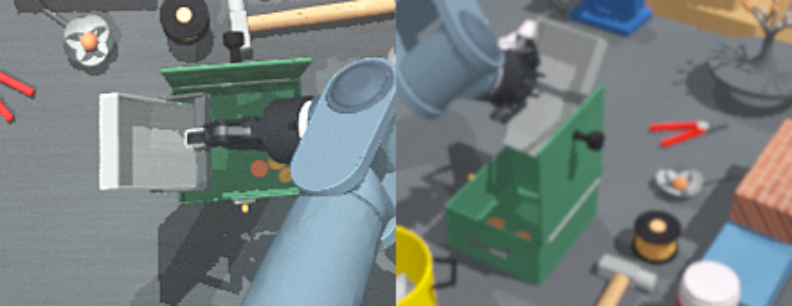

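The pour worked: the tray looks empty and the measured weight fell by 2 N, which matches five buttons. Now I'll level the tray and go back.

```bash
python3 -m jog '[[0,0.0225,-0.007,-0.0556,0,0,0],[0,0.0225,-0.007,-0.0556,0,0,0],[0,0.0225,-0.007,-0.0556,0,0,0],[0,0.0226,-0.015,-0.0556,0,0,0],[0,0.0226,-0.015,-0.0556,0,0,0],[0,0.0226,-0.015,-0.0556,0,0,0],[0,0.0226,-0.015,-0.0556,0,0,0],[0,0.0165,-0.021,-0.0555,0,0,0],[0,0.0165,-0.021,-0.0555,0,0,0],[0,0.0165,-0.021,-0.0555,0,0,0],[0,0.0165,-0.021,-0.0555,0,0,0],[-0.02,0.05,0.01,0,0,0,0],[-0.02,0.05,0.01,0,0,0,0],[-0.02,0.06,0.01,0,0,0,0],[-0.03,0.06,0.01,0,0,0,0],[-0.03,0.06,0.01,0,0,0,0],[-0.03,0.06,0,0,0,0,0],[-0.02,0.04,0,0,0,0,0],[-0.01,0.02,0,0,0,0,0],[0,0,0,0,0,0,0]]'
python3 - <<'E'
from h import *
print(env.sense()["qpos"].round(3))
for n in("top","scene"):
    snap(n,n+"4.png")
    for t in("button0","button1"): print(n,t,[(round(r["score"],2),np.round(r["extent"]).tolist()) for r in env.trace(n,t)])
a=cv2.imread('pics/top4.png')[120:290,90:320]; b=cv2.imread('pics/scene4.png')[80:250,180:400]
cv2.imwrite('pics/m4.png',cv2.resize(np.hstack([a,b]),None,fx=1.75,fy=1.75))
E
```

```text
time_s: 15.8
ee_pos: [0.4676, 0.2866, 0.1994]
eef_rot: [-3.141, -0.001, -3.14]
contact_force: [0.6, -0.6, -5.1]
opening: 0.116
grasp_force: 98.7
[ 0.343  0.04   1.846  0.     1.256 -1.229]
top button0 [(0.5, [272.0, 213.0, 7.0, 10.0]), (0.49, [275.0, 196.0, 6.0, 10.0]), (0.48, [290.0, 215.0, 6.0, 9.0]), (0.41, [282.0, 211.0, 13.0, 6.0])]
top button1 [(0.5, [272.0, 213.0, 7.0, 10.0]), (0.49, [275.0, 196.0, 6.0, 10.0]), (0.48, [290.0, 215.0, 6.0, 9.0]), (0.41, [282.0, 211.0, 13.0, 6.0])]
scene button0 []
scene button1 []
```

View pics/m4.png

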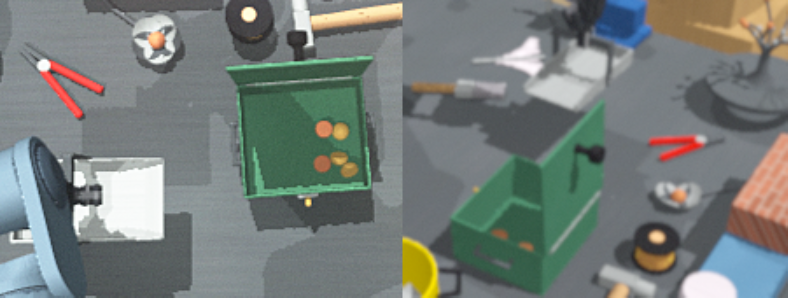

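All five are in the box and the tray is empty. I'll turn it back and set it down where it stood.

```bash
python3 -m jog '[[0,0,0,0,0,-0.1,0],[0,0,0,0,0,-0.1,0],[0,0,0,0,0,-0.1,0],[0,0,0,0,0,-0.1,0],[0,0,0,0,0,-0.1,0],[0,0,0,0,0,-0.1,0],[0,0,0,0,0,-0.1,0],[0,0,0,0,0,-0.1,0],[0,0,0,0,0,-0.1,0],[0,0,0,0,0,-0.1,0],[0,0,-0.1,0,0,0,0],[0,0,-0.1,0,0,0,0],[0,0,-0.07,0,0,0,0],[0,0,-0.03,0,0,0,0],[0,0,-0.02,0,0,0,0],[0,0,-0.01,0,0,0,0],[0,0,-0.005,0,0,0,0],[0,0,0,0,0,0,0]]'
```

```text
time_s: 18.35
ee_pos: [0.4683, 0.2866, 0.0661]
eef_rot: [3.141, -0.0, 1.572]
contact_force: [-0.3, 0.1, -4.5]
opening: 0.118
grasp_force: 98.7
```

```bash
python3 -m jog '[[0,0,-0.004,0,0,0,0],[0,0,-0.004,0,0,0,0],[0,0,0,0,0,0,0],[0,0,0,0,0,0,0]]'
```

```text
time_s: 18.85
ee_pos: [0.4682, 0.2866, 0.0636]
eef_rot: [3.141, -0.0, 1.572]
contact_force: [-4.2, -1.3, 5.8]
opening: 0.119
grasp_force: 100.2
```

```bash
python3 -m jog '[[0,0,0.002,0,0,0,1],[0,0,0,0,0,0,1],[0,0,0,0,0,0,1],[0,0,0,0,0,0,1],[0,0,0,0,0,0,1],[0,0,0.05,0,0,0,1],[0,0,0.13,0,0,0,1],[0,0,0.14,0,0,0,1],[0,0,0.14,0,0,0,1],[0,0,0.14,0,0,0,1],[0,0,0.14,0,0,0,0.5],[0.07,-0.113,0,0,0,0,0],[0.07,-0.113,0,0,0,0,0],[0.07,-0.113,0,0,0,0,0],[0.07,-0.113,0,0,0,0,0],[0.07,-0.113,0,0,0,0,0],[0.07,-0.113,0,0,0,0,0],[0.07,-0.113,0,0,0,0,0],[0.07,-0.113,0,0,0,0,0],[0,0,0,0,0,0,0]]' 40
python3 - <<'E'
from h import *
print(env.sense()["qpos"].round(3))
c=snap("top","top5.png"); snap("scene","scene5.png")
f=lambda u,v,z:np.round(atz(c,90+u/2.35,100+v/2.35,z),4)[:2]
for t in("tray","stockbox"): print(t,[(round(r["score"],2),np.round(r["extent"]).tolist()) for r in env.trace("top",t)][:3])
a=cv2.imread('pics/top5.png')[90:290,100:330]; b=cv2.imread('pics/scene5.png')[60:260,180:400]
cv2.imwrite('pics/m5.png',cv2.resize(np.hstack([a,b]),None,fx=1.75,fy=1.75))
E
```

```text
time_s: 21.35
ee_pos: [0.6926, -0.0786, 0.3573]
eef_rot: [-3.14, -0.0, 1.567]
contact_force: [0.4, 1.1, 0.1]
opening: -0.001
grasp_force: 0.0
[-0.275  0.289  1.279 -0.     1.576 -0.272]
tray [(0.85, [146.0, 236.0, 55.0, 73.0]), (0.23, [340.0, 124.0, 24.0, 8.0])]
stockbox [(0.56, [262.0, 192.0, 84.0, 73.0])]
```

View pics/m5.png

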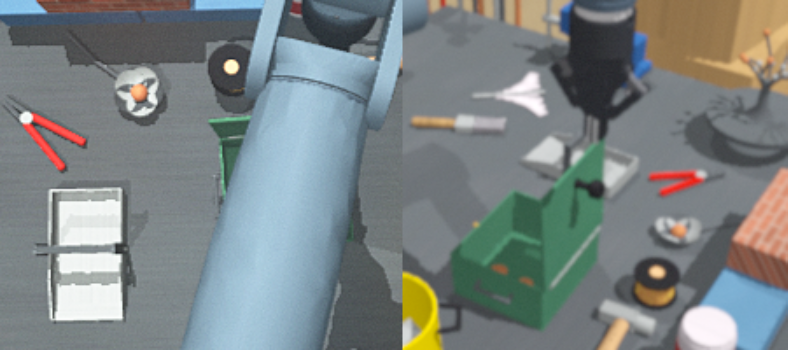

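The tray stands flat where it was. The shut fingers are above and behind the lid, so I'll go down and start pushing.

```bash
python3 -m jog '[[0,0,-0.1,0,0,0,0],[0,0,-0.1,0,0,0,0],[0,0,-0.09,0,0,0,0],[0,0,-0.05,0,0,0,0],[0,0,0,0,0,0,0]]'
python3 -m jog '[[-0.03,0,0,0,0,0,0],[-0.03,0,0,0,0,0,0],[-0.03,0,0,0,0,0,0],[-0.03,0,0,0,0,0,0],[-0.03,0,0,0,0,0,0]]'
```

```text
time_s: 22.18
ee_pos: [0.6911, -0.0742, 0.222]
eef_rot: [-3.139, -0.001, 1.573]
contact_force: [-0.3, -0.0, 1.0]
opening: 0.001
grasp_force: 0.0
time_s: 22.8
ee_pos: [0.6315, -0.0754, 0.2235]
eef_rot: [3.14, 0.001, 1.571]
contact_force: [3.5, -1.0, -1.4]
opening: -0.001
grasp_force: 1.4
```

```bash
python3 -m jog '[[-0.032,0,-0.006,0,0,0,0],[-0.032,0,-0.006,0,0,0,0],[-0.032,0,-0.006,0,0,0,0],[-0.033,0,-0.006,0,0,0,0],[-0.025,0,-0.0175,0,0,0,0],[-0.025,0,-0.0175,0,0,0,0],[-0.025,0,-0.0175,0,0,0,0]]'
python3 -m jog '[[-0.019,0,-0.0175,0,0,0,0],[-0.019,0,-0.0175,0,0,0,0],[-0.019,0,-0.0175,0,0,0,0],[-0.019,0,-0.0175,0,0,0,0],[-0.0095,0,-0.02,0,0,0,0],[-0.0095,0,-0.02,0,0,0,0],[-0.0095,0,-0.02,0,0,0,0],[-0.0095,0,-0.02,0,0,0,0]]'
```

```text
time_s: 23.68
ee_pos: [0.5496, -0.0752, 0.192]
eef_rot: [3.142, -0.0, 1.572]
contact_force: [2.5, -0.7, 0.8]
opening: 0.001
grasp_force: 0.9
time_s: 24.68
ee_pos: [0.5046, -0.0751, 0.132]
eef_rot: [3.141, -0.0, 1.572]
contact_force: [2.5, -0.1, 1.7]
opening: 0.003
grasp_force: 0.5
```

```bash
python3 -m jog '[[-0.004,0,-0.02,0,0,0,0],[-0.004,0,-0.02,0,0,0,0],[-0.004,0,-0.02,0,0,0,0],[0,0,-0.015,0,0,0,0],[0,0,0,0,0,0,0]]'
python3 -m jog '[[0,0,-0.006,0,0,0,0],[0,0,-0.006,0,0,0,0],[0,0,0,0,0,0,0]]'
```

```text
time_s: 25.3
ee_pos: [0.4995, -0.0749, 0.1019]
eef_rot: [-3.14, -0.001, 1.572]
contact_force: [-0.2, 0.7, -0.2]
opening: -0.001
grasp_force: 0.0
time_s: 25.68
ee_pos: [0.4999, -0.0751, 0.0977]
eef_rot: [3.142, -0.0, 1.572]
contact_force: [-0.1, 0.4, -0.6]
opening: 0.002
grasp_force: 0.0
```

```bash
python3 -m jog '[[0,0,-0.004,0,0,0,0],[0,0,-0.003,0,0,0,0],[0,0,0,0,0,0,0]]'
python3 -m jog '[[0,0,-0.003,0,0,0,0],[0,0,-0.003,0,0,0,0],[0,0,0,0,0,0,0]]'
```

```text
time_s: 26.05
ee_pos: [0.5001, -0.0752, 0.0964]
eef_rot: [-3.141, 0.0, 1.572]
contact_force: [-4.9, 1.6, 11.3]
opening: 0.003
grasp_force: 5.6
time_s: 26.42
ee_pos: [0.5002, -0.0752, 0.0963]
eef_rot: [-3.14, -0.0, 1.572]
contact_force: [-13.5, 4.3, 27.5]
opening: -0.001
grasp_force: 13.9
```

The lid is bottomed out on the rim at z = 0.096 with 27 N. I'll retract and check.

```bash
python3 -m jog '[[0,0,0.02,0,0,0,0],[0,0,0.1,0,0,0,0],[0,0,0.15,0,0,0,0],[0,0,0.15,0,0,0,0],[0,0,0.15,0,0,0,0],[0,-0.13,0.05,0,0,0,0],[0,-0.13,0,0,0,0,0],[0,-0.13,0,0,0,0,0],[0,-0.13,0,0,0,0,0],[0,-0.13,0,0,0,0,0],[0,-0.13,0,0,0,0,0],[0,-0.1,0,0,0,0,0],[0,0,0,0,0,0,0],[0,0,0,0,0,0,0]]'
python3 - <<'E'
from h import *
snap("top","top6.png"); snap("scene","scene6.png")
a=cv2.imread('pics/top6.png')[90:290,100:330]; b=cv2.imread('pics/scene6.png')[100:300,190:410]
cv2.imwrite('pics/m6.png',cv2.resize(np.hstack([a,b]),None,fx=1.75,fy=1.75))
E
```

```text
time_s: 28.18
ee_pos: [0.4999, -0.4266, 0.3401]
eef_rot: [-3.141, -0.001, 1.572]
contact_force: [0.4, -0.3, -0.2]
opening: 0.002
grasp_force: 0.0
```

View pics/m6.png

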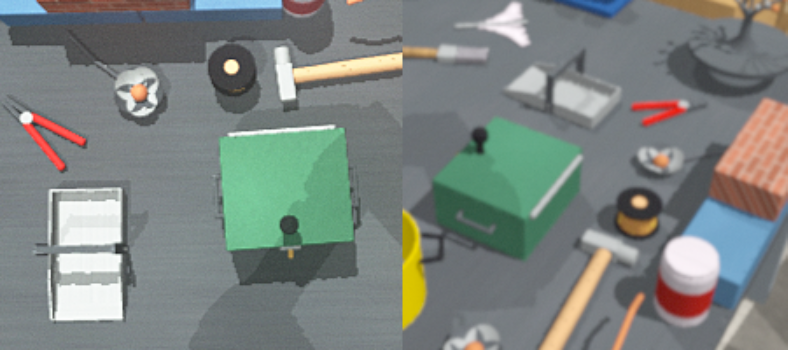

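The lid is flat on the box with its knob at (289,225). The empty tray stands flat, and the tools, spool and poppies I can see haven't moved.

```bash
python3 -c "
from bench import env
print(env.job_done())"
```

```text
the job is handed in; nothing more can be done
None
```

All five flower centres are in the green stock box, the empty tray is flat on the bench where it stood, the lid is pressed shut, and the job was handed in at about 28 s.

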